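Hang a hook-on template between its neighbours

ROBOT

A 6-joint arm with a two-finger parallel gripper is mounted at the origin on a cart in front of the work surface, level with it; the furniture and walls round the work are solid. World frame = base frame: x ahead of the robot, y to its left, z up, the work surface at z = 0. Lengths are in m, angles in rad, forces in N, time in s.
With the tool pointing down it reaches from about 0.3 to 0.875 m from the base axis. Payload 6.4 kg.
Tool frame: the origin (TCP) lies midway between the tips of the shut fingers; the grasp point (between the pads) lies 19 mm behind it; z points along the fingers, y is the line along which they close (so a half turn about z gives the same grasp; the last joint's range is limited). The gripper opens to 85 mm and grips with 20 to 120 N. Pads are 22 mm wide; open, the fingers measure 114 mm over their backs; the gripper's body (76 mm by 85 mm) begins 54 mm behind the grasp point. The pads swing forward as they close: fully open they stand 13 mm farther back than shut.
Start: joints at [-1.451, 0.181, 1.607, -0, 1.354, -0.206], TCP at [0.184, -0.545, 0.199] pointing down, gripper open.
Joint ranges: [-2.99, 2.99], [-0.89, 2.07], [0.3, 2.58], [-1.14, 4.28], [0, 2.63], [-3.12, 3.12]. Speed limits (rad/s): [2.57, 2.57, 3.01, 3.14, 3.14, 3.14].

INTERFACE

Orientations are given as a unit quaternion [w, x, y, z].
In Python, from bench import sensors, vision, ctrl gives the robot as it stands.
- The arm moves only by the tool carry_out, never from a script. Its argument "deltas" is text: rows parted by semicolons, each of 7 numbers parted by spaces: the shift along the tool's x, y, z in mm, then the turn, a rotation vector about the tool's x, y, z in rad, then the closure, from 0 (fully open) to 1 (shut). In form: tx ty tz ax ay az claw; .... A call has 1 to 12 rows; each row is the pose to reach, as a shift and turn from the pose commanded when the call began, along the tool's axes at that moment; what a row does not reach only later rows make up. A row lasts 1/8 s, in which the tool goes at most 62.5 mm and 10.7 degrees, less where a joint would pass 70% of its speed; a pose out of reach is approached as far as the arm can. A call with a gripper value outside its range is refused whole. The fingers move at their own pace and stop on an object; the grip force is fixed at half the most. Time passes only in rows, so rows that repeat a pose let the fingers close. It gives the time, the measured TCP pose, the force, the opening and the grip force at its end, in the units of the state.
- sensors.get_obs(): the state, without advancing time (a new reading comes with each control period).
- vision.camera(name): name is "side" or "top" or "wrist"; returns the picture (400x640x3 uint8, blue, green, red); there is no depth.
- vision.camera_model(name): a dict with "K" (3x3 intrinsics, pixels), "k1" (the pictures are not rectified: a ray, as slopes to the right and down, at radius r is drawn at 1 + k1 r^2 times it, then the intrinsics apply), "extrinsics" (4x4, takes a point from world to camera coordinates); the wrist camera has in their place "hand_eye" (4x4, takes a point from camera to tool coordinates, whose origin is the TCP and whose axes are the flange's). Camera axes: x right, y down, z forward; pixel columns grow to the right and rows downward; lengths in m; the calibration is good to about 2 mm. A picture is of the moment at which its call begins: read the wrist's pose just before it. camera_model takes no time and is no camera call.
- ctrl.hand_in(): hands the job in; it is judged then, once.
The state is a dict: "time_s": time; "q": joint angles; "dq": joint speeds; "joint_efforts": joint torques, N m; "eef_pos": TCP position; "eef_rot": TCP orientation; "wrist_force": force on the tool from outside, world axes, zero at the start; "torque": the same for the moment, N m; "opening": opening from 0.0 (shut) to 1.0 (fully open); "grasp_force": force on a finger pad.
Only numpy, scipy, OpenCV 4.12 (cv2) and the standard library are available. Lean on these libraries where they do the work, as an engineer would, in place of code of your own. Each camera call takes 0.05 s, during which the arm holds its last target. There are 200 camera calls.

TASK

Take the yellow template out of the wooden block by its black grip tab and hang it back in the middle of the rack's rail, in the narrow gap between the blue and the green template, facing the same way as they do. Lower its hook over the grey clip without dislodging, shifting or jamming the neighbours and press it down past the clip's orange roller until it snaps home on the sprung pad, gently (never more than about 1.5 kg of push), then let go so that the catch alone holds it down; leave the paint pots and the glue bottle alone.

Things in the scene. Friction and masses are not known exactly. Their poses are not given: they have to be found in the camera images.
- yellow_template: Yellow flat metal template, about 100 g, standing upright in the block. Origin: middle of the plate's lower edge; z up along the plate, y along its width, x through it towards its hook side. Plate 6 mm thick (x -3 to 3), 40 mm wide, 95 mm high; the lower 17 mm tapers to two feet, 27 mm over all.
- yellow_tab (a point): Middle of the yellow template's black grip tab, template x 8, z 119 mm. Tab 10 mm thick (x 3 to 13), 16 mm wide (y), z 95 to 140 mm, standing on the hook's bridge; grasp it across its thickness, along x. The neighbours have the same tab
- yellow_seat (a point): Middle of the underside of the yellow hook's bridge, template x 7, z 89 mm; it comes to lie on the clip's sprung pad. The bridge (6 mm thick, 22 mm wide) runs from the plate to x 19 mm; a tongue 4 mm thick (x 15 to 19), 22 mm wide, hangs from its far end. Space between plate and tongue 12 mm
- yellow_bead (a point): Centre of the round steel bead that ends the yellow hook's tongue, template x 18, z 72 mm; 8 mm diameter, 24 mm long along y. Mouth between plate and bead 11 mm, for the 8.4 mm thick clip. The bead must pass down behind the clip and past its roller; home, the bead is caught just under the roller
- rack: Fixed rack: wooden base 80 x 230 x 12 mm, two posts, straight flat aluminium rail. Origin on the worktop under the middle of the rail; x through the rail away from the robot, y along it, z up. Rail x -4 to 4, z 96 to 120 mm, 190 mm long, rigid. Templates hang with the plate in front of the rail (-x) and the tongue behind it
- blue_template: Blue painted flat metal template hanging on the rail on one side of the gap; same make and size as the yellow one, same origin and axes. It hangs loose on the rail (about 100 g, no roller under its hook) and slides or lifts off easily
- green_template: Green painted flat metal template hanging on the rail on the other side of the gap; same make and size as the yellow one, same origin and axes. It hangs loose on the rail (about 100 g, no roller under its hook) and slides or lifts off easily
- rail_top (a point): Middle of the rail's top edge, 120 mm above the rack's origin; axes as the rack's. Here sits the grey clip (8.4 x 34 mm, rigid top 6 mm below the free pad). On its back an orange sprung roller along y, 10 mm diameter, axis 17 mm below the free pad's top, stands out 5 mm. The bead must force it in by 2 mm (5 N preload, 3.5 N/mm: 5 to 12 N of push); then the push drops, then rises on the pad
- block: Fixed wooden block 70 x 70 x 34 mm, origin at the middle of its underside. Two slots 26 mm deep, 7.5 mm wide in x and 42.5 mm long in y, with floors 8 mm above the underside; the yellow template stands in the middle one (at the block's origin), its hook towards the block's +x; the other is empty
- pot_red: Red paint pot, 28 mm diameter, 32 mm tall, loose; origin at the middle of its underside
- pot_blue: Blue paint pot, 28 mm diameter, 32 mm tall, loose; origin at the middle of its underside
- glue: Glue bottle with a red nozzle, 38 mm diameter, 108 mm tall, loose; origin at the middle of its underside
- pad (a joint): How far the clip's dark sprung pad is pressed down: 0 free, about 0.004 m with the hook caught, 0.006 m when the hook meets the rigid clip. 0.6 N at first, then 1 N/mm. Pad 8 x 20 mm, on top of the grey clip in the middle of the rail (rack x 0, y 0). The clip's height was set by hand: the free pad's top stands anywhere from 8 to 34 mm above the rail's top, not reported

How it is judged:
On the way:
1. the yellow template is lifted clear of the block (z of yellow_template in the frame of block above 0.05 m), for 0.1 s.
At the end, for the whole second after the job is handed in: The yellow template hangs centred on the clip (within 8 mm), upright, facing like its neighbours, released and at rest, with the pad held down over 3 mm (bead caught under the roller); blue and green still hang, within 0.25 rad of upright and 15 mm of where they were (z of yellow_template in the frame of rack between 0.03 and 0.066 m and value of joint pad above 0.003 m and x of yellow_template in the frame of rack between -0.0105 and -0.004 m and y of yellow_template in the frame of rack between -0.008 and 0.008 m and angle between the x axis of yellow_template and the x axis of rack, either way round below 0.12 rad and angle between yellow_template's own z axis and vertical below 0.12 rad and linear speed of yellow_template below 0.02 m/s and distance of each of blue_template, green_template from where it was at the start of the episode below 0.015 m and angle between each of blue_template, green_template's own z axis and vertical below 0.25 rad); the robot touches nothing.
It fails at once if the yellow template is pressed on the rack, clip and roller with more than 32 N, counting the roller's own sideways squeeze of up to 15 N (contact force between yellow_template and rack above 32 N).
It fails at once if a neighbour is jammed, struck or leaned on with more than 6 N (contact force between any of blue_template, green_template and anything else above 6 N).
It fails at once if a neighbour comes off the rail or is shifted by more than 25 mm (distance of any of blue_template, green_template from where it was at the start of the episode above 0.025 m).
It fails at once if a paint pot or the glue bottle is shifted by more than 20 mm (distance of any of pot_red, pot_blue, glue from where it was at the start of the episode above 0.02 m).
It also fails if it takes over 58 s, if anything falls off the work surface, if the arm or the gripper's body presses on something with over 40 N, if the wrist force passes 120 N, or if a joint passes its speed limit or range.

## Working session

There is one attempt and no reset: what is moved stays moved. The work goes in short steps, Python scripts to look and compute and a tool call to move; the robot and the scene stay as the last step left them, time stands still between calls to the robot, and variables do not carry over. Pictures are saved under pics/ and viewed, at most 10 in all, crops included, and the job is handed in when it is done.

Besides the shell and the picture viewer there is one more tool, called after "Request:" by a JSON object that holds its "method" and its "body". carry_out: Moves the arm, as the interface text tells. Its arguments: {"type":"object","properties":{"deltas":{"type":"string"}},"required":["deltas"]}

```bash
mkdir -p pics; cat > look.py <<'E'
import numpy as np, cv2
from bench import sensors, vision, ctrl
for n in ("side","top"):
    im=vision.camera(n); cv2.imwrite(f"pics/{n}0.png",im)
    m=vision.camera_model(n); print(n,np.round(m["K"],1).tolist(),m["k1"],np.round(m["extrinsics"],3).tolist())
print(np.round(vision.camera_model("wrist")["hand_eye"],3).tolist())
o=sensors.get_obs(); print(o)
E
python3 look.py
```

```text
side [[480.8, 0.0, 320.2], [0.0, 480.8, 201.8], [0.0, 0.0, 1.0]] -0.04557252119228453 [[-0.862, -0.507, 0.001, 0.486], [-0.331, 0.559, -0.76, 0.227], [0.385, -0.656, -0.65, 0.866], [0.0, 0.0, 0.0, 1.0]]
top [[474.9, 0.0, 320.9], [0.0, 474.9, 191.6], [0.0, 0.0, 1.0]] -0.108542981041857 [[-0.003, -1.0, -0.005, 0.053], [-0.991, 0.004, -0.133, 0.54], [0.133, 0.005, -0.991, 0.926], [0.0, 0.0, 0.0, 1.0]]
[[-0.001, -0.956, -0.295, 0.075], [1.0, -0.0, -0.001, -0.0], [0.001, -0.295, 0.956, -0.175], [0.0, 0.0, 0.0, 1.0]]
{'time_s': 0.1, 'q': array([-1.45129966e+00,  1.81474244e-01,  1.60790790e+00, -5.99023031e-06,
        1.35380245e+00, -2.06311064e-01]), 'dq': array([-1.13686614e-03,  7.25197138e-04, -1.58319283e-03, -1.30439878e-04,
       -7.17202124e-06,  3.99417821e-04]), 'joint_efforts': array([ 1.26964715e-04, -4.45872152e+01, -3.52237844e+01, -2.46138243e-04,
        4.11840840e-03,  2.14726413e-05]), 'eef_pos': array([ 0.18398439, -0.54419142,  0.19807012]), 'eef_rot': array([-7.95350086e-04,  9.86760065e-01,  1.62184894e-01,  3.16184986e-05]), 'wrist_force': array([-0.18811665,  0.29832885,  0.06853365]), 'torque': array([-0.00375889,  0.01021857,  0.03027415]), 'grasp_force': 0.0, 'opening': 1.0031952421263317}
```

View pics/side0.png

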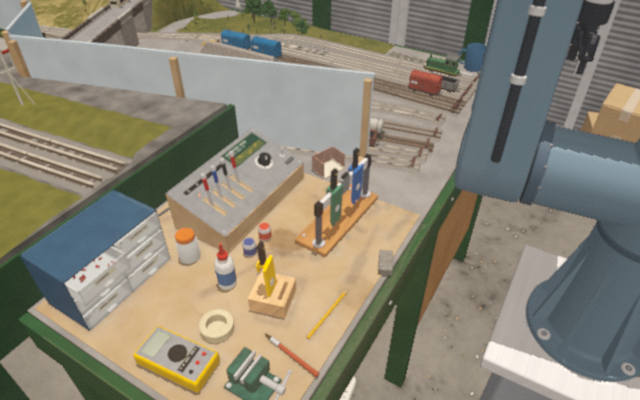

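View pics/top0.png

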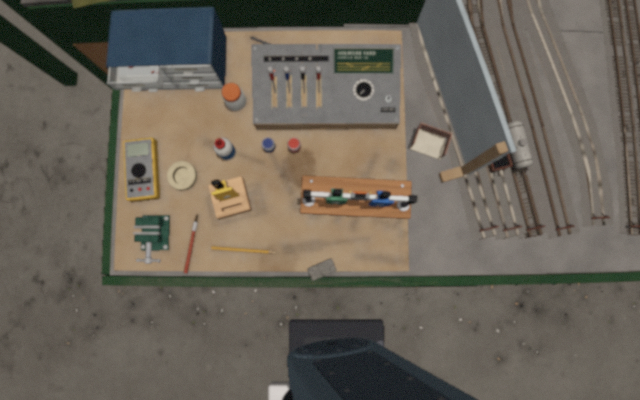

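The side view shows the block with yellow template near (268,285), tab (263,252), and the rack from (300,240) to (375,195). The top view shows the block at (229,197), the rack base from (300,197) to (410,198), pots at (268,145) and (293,145), and glue at (222,148).

```bash
cat > h.py <<'E'
import numpy as np, cv2
from scipy.spatial.transform import Rotation as R
from bench import sensors, vision, ctrl
def rot(o): q=o["eef_rot"]; return R.from_quat([q[1],q[2],q[3],q[0]])
def cam(n,o=None):
    m=vision.camera_model(n)
    if n!="wrist": E=np.array(m["extrinsics"])
    else:
        T=np.eye(4); T[:3,:3]=rot(o).as_matrix(); T[:3,3]=o["eef_pos"]; E=np.linalg.inv(T@np.array(m["hand_eye"]))
    return np.array(m["K"]),m["k1"],E
def ray(c,uv):
    K,k,E=c; p=(np.array(uv,float)-K[:2,2])/[K[0,0],K[1,1]]; s=p.copy()
    for _ in range(20): s=p/(1+k*(s@s))
    return -E[:3,:3].T@E[:3,3], E[:3,:3].T@np.append(s,1)
def onz(c,uv,z):
    o,d=ray(c,uv); return o+d*(z-o[2])/d[2]
def two(c1,u1,c2,u2):
    o1,d1=ray(c1,u1); o2,d2=ray(c2,u2); t=np.linalg.lstsq(np.c_[d1,-d2],o2-o1,rcond=None)[0]
    a,b=o1+t[0]*d1,o2+t[1]*d2; return (a+b)/2,np.linalg.norm(a-b)
def proj(c,X):
    K,k,E=c; x=E[:3,:3]@np.asarray(X)+E[:3,3]; s=x[:2]/x[2]; s=s*(1+k*(s@s)); return s*[K[0,0],K[1,1]]+K[:2,2]
E
python3 - <<'E'
from h import *
t=cv2.imread("pics/top0.png"); s=cv2.imread("pics/side0.png")
a=cv2.resize(t[165:240,200:300],(400,300),interpolation=2)
b=cv2.resize(t[165:240,290:420],(400,231),interpolation=2)
b=cv2.copyMakeBorder(b,0,69,0,0,0)
c=cv2.resize(s[230:320,230:320],(300,300),interpolation=2)
d=cv2.resize(s[140:260,290:390],(300,360)) [:300]
d=cv2.resize(s[140:260,285:405],(300,300),interpolation=2)
cv2.imwrite("pics/c1.png",np.vstack([np.hstack([a,b]),np.hstack([c,d,np.zeros((300,200,3),np.uint8)])]))
C=cam("top"); 
for u in [(229,197),(300,197),(410,198),(355,197)]: print(onz(C,u,.03).round(3))
E
```

```text
[0.531 0.239 0.03 ]
[0.53  0.093 0.03 ]
[ 0.527 -0.131  0.03 ]
[ 0.53  -0.019  0.03 ]
```

View pics/c1.png

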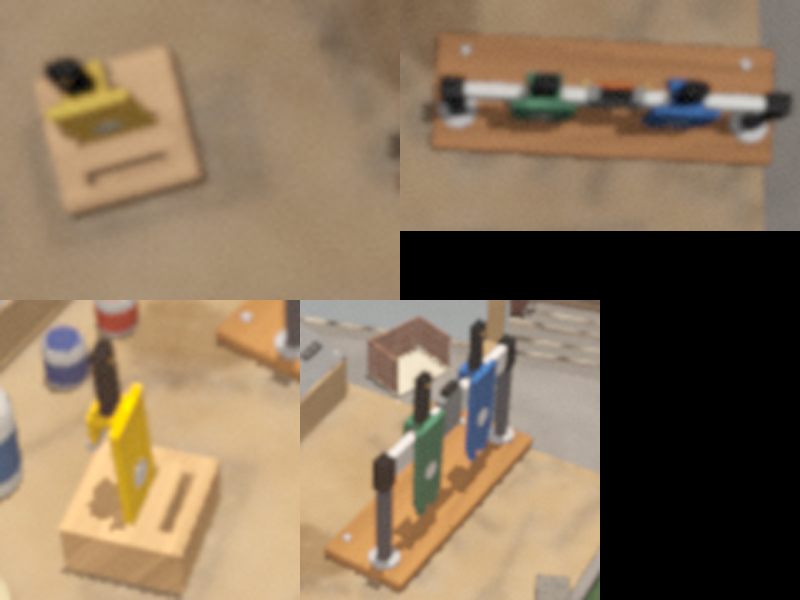

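The block is turned about +16° with its hook towards +x. The rack is turned about −2°, with green on the left, blue on the right and the clip between them. I'm moving above the block for a wrist view.

Request:
{"method": "carry_out", "body": {"deltas": "292 -315 -90 0 0 -0.76 0; 584 -630 -50 0 0 -1.53 0; 584 -630 -32 0 0 -1.53 0; 584 -630 -32 0 0 -1.53 0; 584 -630 -32 0 0 -1.53 0; 584 -630 -32 0 0 -1.53 0; 584 -630 -32 0 0 -1.53 0; 584 -630 -32 0 0 -1.53 0; 584 -630 -32 0 0 -1.53 0; 584 -630 -32 0 0 -1.53 0; 584 -630 -32 0 0 -1.53 0; 584 -630 -32 0 0 -1.53 0"}}

```text
time_s: 1.6
eef_pos: [0.4908, 0.1403, 0.2283]
eef_rot: [0.0, 0.599, 0.8, -0.0]
wrist_force: [0.8, -1.5, 1.1]
opening: 1.003
grasp_force: 0.0
```

Request:
{"method": "carry_out", "body": {"deltas": "80 66 0 0 0 0 0; 80 66 0 0 0 0 0; 80 66 0 0 0 0 0; 80 66 0 0 0 0 0"}}

```text
time_s: 2.1
eef_pos: [0.5307, 0.233, 0.2278]
eef_rot: [-0.0, 0.599, 0.8, -0.001]
wrist_force: [-0.8, -0.2, -0.4]
opening: 0.999
grasp_force: 0.0
```

```bash
cat > snap.py <<'E'
from h import *
import sys,pickle
n=sys.argv[1]; o=sensors.get_obs(); im=vision.camera("wrist"); cv2.imwrite(f"pics/{n}.png",im)
pickle.dump((o,cam("wrist",o)),open(f"pics/{n}.pkl","wb"))
np.set_printoptions(suppress=True); print(o["eef_pos"].round(4),rot(o).as_matrix().round(3).tolist(),o["time_s"])
E
python3 snap.py w1
```

```text
[0.5307 0.233  0.2278] [[-0.281, 0.96, -0.001], [0.96, 0.281, -0.001], [-0.0, -0.002, -1.0]] 2.1
```

View pics/w1.png

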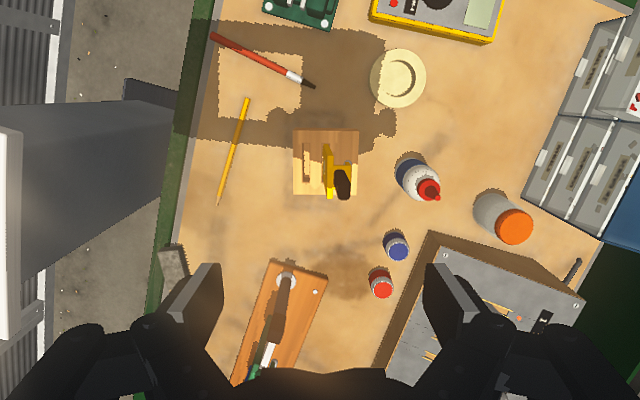

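The wrist view shows the block as a square of about (293–358, 130–196). The yellow plate is at column ~328 with the black tab at (343,184), and glue is at (420,180), well clear.

```bash
python3 - <<'E'
from h import *
import pickle
o,c=pickle.load(open("pics/w1.pkl","rb")); print(c[0].round(1).tolist(),c[1],c[2].round(3).tolist())
im=cv2.imread("pics/w1.png"); hsv=cv2.cvtColor(im,cv2.COLOR_BGR2HSV)
roi=np.zeros(im.shape[:2],np.uint8); roi[125:205,285:365]=1
blk=((hsv[...,2]<55)&(roi>0)).astype(np.uint8); n,l,s,ce=cv2.connectedComponentsWithStats(blk)
print("dark",[(s[i].tolist(),ce[i].round(1).tolist()) for i in range(1,n) if s[i][4]>20])
yel=((hsv[...,0]>20)&(hsv[...,0]<35)&(hsv[...,1]>200)&(roi>0)).astype(np.uint8); n,l,s,ce=cv2.connectedComponentsWithStats(yel)
print("yel",[(s[i].tolist(),ce[i].round(1).tolist()) for i in range(1,n) if s[i][4]>20])
P=np.array([onz(c,u,.034) for u in [(293,130),(358,130),(358,195),(293,195)]]); print(P.round(4), P.mean(0).round(4))
print("topcam block",[onz(cam("top"),(200+u/4,165+v/4),.034).round(3).tolist() for u,v in [(35,88),(160,48),(203,180),(72,213)]])
cv2.imwrite("pics/w1c.png",cv2.resize(im[110:220,270:380],(600,600),interpolation=2))
E
```

```text
[[345.8, 0.0, 322.7], [0.0, 345.8, 202.1], [0.0, 0.0, 1.0]] -0.05691868939841519 [[0.96, 0.281, -0.001, -0.574], [0.269, -0.917, 0.294, 0.025], [0.081, -0.283, -0.956, 0.43], [0.0, 0.0, 0.0, 1.0]]
dark []
yel [([327, 155, 24, 44, 347], [333.9, 174.8])]
[[0.4889 0.2637 0.034 ]
 [0.5544 0.2829 0.034 ]
 [0.5764 0.2153 0.034 ]
 [0.5072 0.195  0.034 ]] [0.5317 0.2392 0.034 ]
topcam block [[0.551, 0.28, 0.034], [0.572, 0.216, 0.034], [0.504, 0.193, 0.034], [0.487, 0.26, 0.034]]
```

View pics/w1c.png

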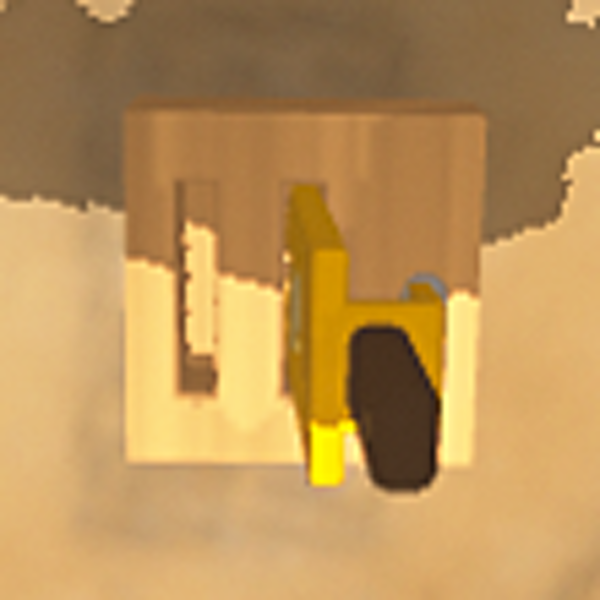

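The crop shows block top corners at crop (125,110), (485,115), (478,463) and (127,463). The plate's top edge runs from (331,250) to (326,485), and the tab's top face is centred near (403,437).

```bash
python3 - <<'E'
from h import *
import pickle
o,c=pickle.load(open("pics/w1.pkl","rb"))
f=lambda u,v:(270+(u+.5)/5.4545-.5,110+(v+.5)/5.4545-.5)
P=np.array([onz(c,f(*u),.034) for u in [(125,110),(485,115),(478,463),(127,463)]]); print(P.round(4).tolist(), P.mean(0).round(4))
q=np.array([onz(c,f(*u),.103) for u in [(331,250),(326,485)]]);print("plate",q.round(4).tolist(),q.mean(0).round(4),np.linalg.norm(q[0]-q[1]))
d=q[0]-q[1]; print("yaw of x",np.degrees(np.arctan2(-d[0],d[1])))
for a,b in ((0,1),(3,2)):
  e=P[b]-P[a]; print("blk yaw",np.degrees(np.arctan2(e[1],e[0])))
for a,b in ((3,0),(2,1)):
  e=P[b]-P[a]; print("blk yaw",np.degrees(np.arctan2(-e[0],e[1])))
t=onz(c,f(403,437),.148); print("tab",t.round(4))
Rm=rot(o).as_matrix(); print("tab in tool",Rm.T@(t-o["eef_pos"]), "via block", Rm.T@(P.mean(0)+[.008*np.cos(.288),.008*np.sin(.288),0]-o["eef_pos"]), "via plate", Rm.T@(q.mean(0)+[.008*np.cos(.288),.008*np.sin(.288),0]-o["eef_pos"]))
E
```

```text
[[0.4883, 0.2638, 0.034], [0.5552, 0.2824, 0.034], [0.5754, 0.2156, 0.034], [0.5069, 0.1956, 0.034]] [0.5314 0.2393 0.034 ]
plate [[0.5296, 0.2595, 0.103], [0.5401, 0.2218, 0.103]] [0.5348 0.2406 0.103 ] 0.03915886563534477
yaw of x 15.465362085006694
blk yaw 15.550106489991101
blk yaw 16.341768381852802
blk yaw 15.237905474868933
blk yaw 16.82103030082971
tab [0.5438 0.2441 0.148 ]
tab in tool [0.00691139 0.01586813 0.07973504] via block [0.00593328 0.01084301 0.19374371] via plate [0.00618045 0.01435293 0.12473781]
```

Request:
{"method": "carry_out", "body": {"deltas": "6.5 15 40 0 0 0 0; 6.5 15 80 0 0 0 0; 6.5 15 105 0 0 0 0; 6.5 15 116 0 0 0 0; 6.5 15 116 0 0 0 0; 6.5 15 116 0 0 0 0.5; 6.5 15 116 0 0 0 1; 6.5 15 116 0 0 0 1; 6.5 15 116 0 0 0 1; 6.5 15 116 0 0 0 1; 6.5 15 116 0 0 0 1; 6.5 15 116 0 0 0 1"}}

```text
time_s: 3.65
eef_pos: [0.5441, 0.244, 0.1127]
eef_rot: [0.0, 0.6, 0.8, 0.0]
wrist_force: [-0.3, -0.0, 3.5]
opening: 0.065
grasp_force: 58.9
```

Request:
{"method": "carry_out", "body": {"deltas": "0 0 -10 0 0 0 1; 0 0 -30 0 0 0 1; 0 0 -70 0 0 0 1; 0 0 -120 0 0 0 1; 0 0 -170 0 0 0 1; 0 0 -190 0 0 0 1; 0 0 -190 0 0 0 1; 0 0 -190 0 0 0 1"}}

```text
time_s: 4.65
eef_pos: [0.543, 0.2437, 0.3008]
eef_rot: [-0.001, 0.6, 0.8, -0.001]
wrist_force: [0.5, -0.9, -1.3]
opening: 0.066
grasp_force: 58.8
```

```bash
python3 snap.py w2; python3 -c "
from h import *
print(proj(cam('top'),[.544,.244,.3]),proj(cam('side'),[.544,.244,.28]))
s=vision.camera('side');t=vision.camera('top');w=cv2.imread('pics/w2.png')
cv2.imwrite('pics/side2.png',s);cv2.imwrite('pics/top2.png',t)
u,v=proj(cam('side'),[.544,.244,.26]).astype(int)
cv2.imwrite('pics/c2.png',np.hstack([cv2.resize(w[120:320,220:420],(450,450)),cv2.resize(s[v-40:v+60,u-35:u+35],(315,450))]))
"
```

```text
[0.543  0.2437 0.3008] [[-0.281, 0.96, -0.003], [0.96, 0.281, -0.001], [0.0, -0.003, -1.0]] 4.65
[190.33500306 166.17832652] [250.67841805 182.44198264]
```

View pics/c2.png

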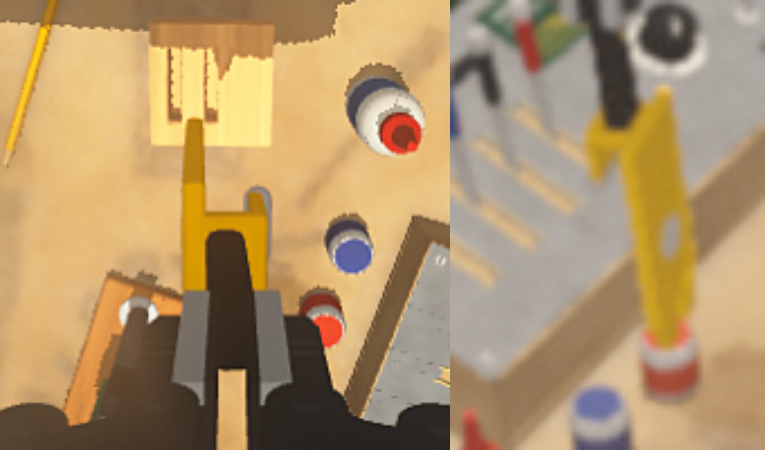

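The template is held upright and square between the pads, with its hook towards +x. I'm carrying it high to the rack.

Request:
{"method": "carry_out", "body": {"deltas": "-60 -20 -30 0 0 0.06 1; -115 -40 -30 0 0 0.12 1; -170 -60 -30 0 0 0.18 1; -220 -75 -30 0 0 0.24 1; -270 -92 -30 0 0 0.3 1; -305 -104 -30 0 0 0.32 1; -316 -108 -10 0 0 0.32 1; -316 -108 0 0 0 0.32 1; -316 -108 0 0 0 0.32 1; -316 -108 0 0 0 0.32 1"}}

```text
time_s: 6.05
eef_pos: [0.5293, -0.0889, 0.303]
eef_rot: [0.0, 0.719, 0.695, 0.0]
wrist_force: [0.3, 0.5, -2.0]
opening: 0.06
grasp_force: 59.3
```

```bash
python3 snap.py w3; python3 -c "
import cv2;w=cv2.imread('pics/w3.png');cv2.imwrite('pics/c3.png',cv2.resize(w[20:290,180:450],(600,600),interpolation=2))"
```

```text
[ 0.5293 -0.0889  0.303 ] [[0.034, 0.999, 0.001], [0.999, -0.034, -0.0], [-0.0, 0.001, -1.0]] 6.05
```

View pics/c3.png

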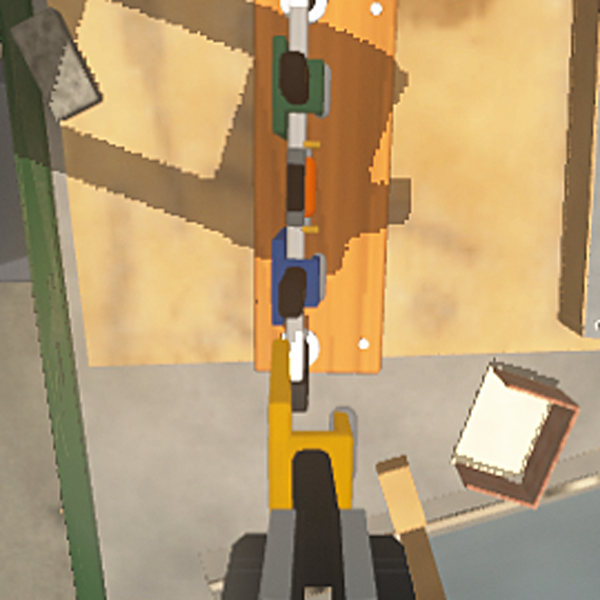

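The picture shows the rail straight along the image, with the green template at crop (298,85), the clip with its dark pad at (295,188) and orange roller at (311,188), and blue at (296,280). The held yellow template is below at (290,430).

```bash
python3 - <<'E'
from h import *
import pickle
o,c=pickle.load(open("pics/w3.pkl","rb")); im=cv2.imread("pics/w3.png"); g=im.astype(int)
hsv=cv2.cvtColor(im,cv2.COLOR_BGR2HSV)
def bb(name,m,r):
    y0,y1,x0,x1=r; k=np.zeros(m.shape,np.uint8); k[y0:y1,x0:x1]=m[y0:y1,x0:x1]
    n,l,s,ce=cv2.connectedComponentsWithStats(k); 
    for i in range(1,n):
        if s[i][4]>12: print(name,s[i].tolist(),ce[i].round(1).tolist())
H,S,V=hsv[...,0],hsv[...,1],hsv[...,2]
r=(20,180,290,340)
bb("rail",(S<50)&(V>150),r); bb("green",(H>50)&(H<85)&(S>90),r); bb("blue",(H>100)&(H<125)&(S>120),r); bb("orange",(H<12)&(S>200)&(V>150),r); bb("dark",(V<50),r)
for y in list(range(76,88,2))+list(range(90,128,3)): print(y,[tuple(p) for p in g[y,306:326:1].mean(1).astype(int).reshape(1,-1)])
E
```

```text
rail [306, 20, 21, 25, 262] [315.1, 28.8]
rail [326, 49, 2, 21, 39] [326.5, 58.8]
rail [310, 71, 8, 16, 113] [313.1, 78.1]
rail [309, 122, 8, 15, 111] [312.4, 128.9]
rail [324, 135, 2, 19, 32] [324.4, 142.8]
rail [307, 162, 17, 18, 173] [314.7, 171.7]
blue [303, 128, 4, 38, 42] [303.2, 147.4]
76 [(np.int64(77), np.int64(76), np.int64(58), np.int64(77), np.int64(165), np.int64(199), np.int64(197), np.int64(192), np.int64(195), np.int64(200), np.int64(197), np.int64(142), np.int64(100), np.int64(97), np.int64(106), np.int64(108), np.int64(108), np.int64(106), np.int64(105), np.int64(103))]
78 [(np.int64(78), np.int64(75), np.int64(54), np.int64(103), np.int64(170), np.int64(199), np.int64(198), np.int64(193), np.int64(196), np.int64(201), np.int64(196), np.int64(137), np.int64(95), np.int64(98), np.int64(106), np.int64(109), np.int64(108), np.int64(106), np.int64(105), np.int64(102))]
80 [(np.int64(59), np.int64(57), np.int64(51), np.int64(104), np.int64(169), np.int64(197), np.int64(197), np.int64(193), np.int64(195), np.int64(202), np.int64(197), np.int64(135), np.int64(94), np.int64
[... 4176 characters left out ...]
nt64(124), np.int64(103), np.int64(101), np.int64(98), np.int64(97), np.int64(97), np.int64(99))]
123 [(np.int64(85), np.int64(73), np.int64(62), np.int64(162), np.int64(193), np.int64(201), np.int64(201), np.int64(202), np.int64(207), np.int64(155), np.int64(138), np.int64(140), np.int64(143), np.int64(140), np.int64(140), np.int64(142), np.int64(147), np.int64(110), np.int64(97), np.int64(99))]
126 [(np.int64(76), np.int64(74), np.int64(61), np.int64(163), np.int64(192), np.int64(196), np.int64(196), np.int64(195), np.int64(197), np.int64(198), np.int64(164), np.int64(107), np.int64(96), np.int64(104), np.int64(103), np.int64(103), np.int64(101), np.int64(99), np.int64(99), np.int64(100))]
```

```bash
python3 - <<'E'
from h import *
import pickle
np.set_printoptions(suppress=True)
o,c=pickle.load(open("pics/w3.pkl","rb")); im=cv2.imread("pics/w3.png"); hsv=cv2.cvtColor(im,cv2.COLOR_BGR2HSV)
H,S,V=hsv[...,0],hsv[...,1],hsv[...,2]
a=onz(c,(313.05,79),.12);b=onz(c,(312.4,126),.12); print("rail",a.round(4),b.round(4),"yaw",np.degrees(np.arctan2(-(a-b)[0],(a-b)[1])))
for z in(.13,.14,.15): print("pad",z,onz(c,(312.6,104.8),z).round(4))
for k,z in (("orange",.12),): 
    m=(H<14)&(S>190)&(V>120); ys,xs=np.nonzero(m[85:122,312:325]); print(k,ys.min()+85,ys.max()+85,xs.min()+312,xs.max()+312)
ymask=(H>18)&(H<32)&(S>170)
for y in range(168,262,6):
    xs=np.nonzero(ymask[y,295:350])[0]+295; d=np.split(xs,np.nonzero(np.diff(xs)>1)[0]+1); print(y,[(int(q[0]),int(q[-1])) for q in d if len(q)], V[y,298:312:1].tolist())
for X in [(-.02,-.011,.009),(-.02,-.005,.009),(.02,-.011,.009),(.02,-.005,.009),(.02,-.011,.087),(.02,-.005,.087),(.011,.011,.009)]:
    print("pred plate",X,proj(c,rot(o).as_matrix()@np.array(X)+o["eef_pos"]).round(1))
# neighbours
gm=(H>50)&(H<90)&(S>80); bm=(H>98)&(H<128)&(S>100)
for n,m,r in(("g",gm,(30,90)),("b",bm,(110,172))):
    for x in range(302,312): 
        ys=np.nonzero(m[r[0]:r[1],x])[0]+r[0]; print(n,x,(int(ys.min()),int(ys.max())) if len(ys) else None)
E
```

```text
rail [0.523  0.0031 0.12  ] [ 0.5205 -0.0424  0.12  ] yaw -3.2107568342702786
pad 0.13 [ 0.5219 -0.0213  0.13  ]
pad 0.14 [ 0.5221 -0.021   0.14  ]
pad 0.15 [ 0.5224 -0.0208  0.15  ]
orange 91 117 317 322
168 [] [239, 238, 238, 236, 230, 234, 240, 245, 251, 255, 167, 181, 208, 206]
174 [(303, 309)] [240, 239, 239, 240, 212, 187, 186, 187, 188, 189, 187, 179, 193, 253]
180 [(302, 309)] [240, 240, 241, 242, 197, 183, 188, 189, 190, 189, 186, 172, 255, 255]
186 [(302, 309)] [223, 223, 226, 209, 189, 187, 189, 188, 188, 188, 186, 174, 244, 255]
192 [(302, 310)] [192, 194, 195, 186, 186, 189, 189, 188, 188, 188, 189, 189, 153, 73]
198 [(301, 310)] [189, 193, 185, 183, 184, 188, 187, 186, 186, 187, 187, 185, 189, 105]
204 [(301, 310)] [184, 185, 171, 216, 226, 229, 229, 228, 228, 229, 230, 226, 224, 109]
210 [(301, 310), (331, 336)] [188, 188, 174, 213, 223, 229, 228, 227, 227, 228, 229, 223, 213, 182]
216 [(301, 337)] [192, 190, 175, 213, 222, 228, 229, 228, 227, 228, 229, 223, 212, 206]
222 [(301, 315), (325, 338)] [196, 195, 181, 208, 218, 224, 224, 225, 224, 227, 224, 221, 222, 224]
22
[... 494 characters left out ...]
161, 126, 121, 121, 124, 122, 122, 122, 123, 123, 123, 128]
pred plate (-0.02, -0.011, 0.009) [304.2 264.9]
pred plate (-0.02, -0.005, 0.009) [314.4 264.9]
pred plate (0.02, -0.011, 0.009) [303.  200.1]
pred plate (0.02, -0.005, 0.009) [313.8 200. ]
pred plate (0.02, -0.011, 0.087) [308.5 170.9]
pred plate (0.02, -0.005, 0.087) [316.3 170.9]
pred plate (0.011, 0.011, 0.009) [342.3 215.3]
g 302 None
g 303 (47, 77)
g 304 (36, 78)
g 305 (36, 79)
g 306 (36, 78)
g 307 (36, 78)
g 308 (38, 68)
g 309 (67, 68)
g 310 (67, 68)
g 311 (68, 68)
b 302 None
b 303 (128, 165)
b 304 (128, 165)
b 305 (128, 165)
b 306 (128, 165)
b 307 (123, 142)
b 308 (123, 140)
b 309 (137, 139)
b 310 (137, 139)
b 311 (137, 139)
```

```bash
python3 - <<'E'
from h import *
import pickle
np.set_printoptions(suppress=True)
o1,c1=pickle.load(open("pics/w1.pkl","rb"));o2,c2=pickle.load(open("pics/w2.pkl","rb"))
f=lambda u,v:(220+(u+.5)/2.25-.5,120+(v+.5)/2.25-.5)
P=[onz(c2,f(*u),.034) for u in((150,146),(272,146))]; print(np.round(P,4), np.mean(P,0).round(4))
# glue / red pot top centroid checks by colour in both
for n,c in(("w1",c1),("w2",c2)):
    im=cv2.imread(f"pics/{n}.png");h=cv2.cvtColor(im,cv2.COLOR_BGR2HSV)
    m=((h[...,0]<6)|(h[...,0]>174))&(h[...,1]>180)&(h[...,2]>140)
    k,l,s,ce=cv2.connectedComponentsWithStats(m.astype(np.uint8))
    print(n,[(s[i][4],ce[i].round(1).tolist(),onz(c,ce[i],.032).round(4).tolist(),onz(c,ce[i],.1).round(4).tolist()) for i in range(1,k) if s[i][4]>60])
o,c=pickle.load(open("pics/w3.pkl","rb")); 
f=lambda u,v:(180+(u+.5)/2.222-.5,20+(v+.5)/2.222-.5)
im=cv2.imread("pics/w3.png");h=cv2.cvtColor(im,cv2.COLOR_BGR2HSV)
for v in (95,118,150,160): print(v,im[v,290:300].tolist()[:0],h[v,284:300,1].tolist(),h[v,345:362,1].tolist())
print("base",onz(c,f(254,180),.012).round(4),onz(c,f(389,180),.012).round(4))
E
```

```text
[[0.5067 0.1952 0.034 ]
 [0.5752 0.2152 0.034 ]] [0.541  0.2052 0.034 ]
w1 [(np.int32(207), [427.5, 188.3], [0.6487, 0.244, 0.032], [0.6232, 0.2553, 0.1]), (np.int32(220), [382.6, 289.9], [0.6432, 0.1085, 0.032], [0.6187, 0.1446, 0.1])]
w2 [(np.int32(165), [397.8, 178.7], [0.6455, 0.2437, 0.032], [0.6266, 0.2548, 0.1]), (np.int32(113), [365.8, 266.3], [0.6455, 0.1102, 0.032], [0.6266, 0.1417, 0.1])]
95 [] [120, 119, 120, 117, 117, 122, 119, 120, 121, 121, 158, 176, 179, 178, 174, 177] [174, 184, 181, 180, 178, 178, 177, 175, 175, 182, 170, 117, 122, 129, 125, 123, 125]
118 [] [126, 126, 121, 122, 122, 120, 120, 124, 122, 118, 150, 177, 176, 171, 173, 172] [173, 175, 175, 175, 176, 174, 174, 175, 180, 145, 115, 116, 120, 116, 115, 116, 115]
150 [] [104, 103, 105, 109, 109, 108, 111, 112, 107, 98, 155, 181, 175, 174, 174, 176] [174, 170, 170, 171, 169, 169, 177, 192, 95, 93, 94, 90, 92, 94, 97, 94, 97]
160 [] [102, 97, 98, 103, 105, 105, 105, 104, 105, 95, 151, 180, 172, 169, 173, 171] [166, 170, 168, 170, 170, 168, 180, 161, 102, 99, 101, 101, 100, 105, 101, 102, 105]
base [ 0.4946 -0.0179  0.012 ] [ 0.5735 -0.0205  0.012 ]
```

```bash
python3 - <<'E'
from h import *
import pickle
o,c=pickle.load(open("pics/w3.pkl","rb")); im=cv2.imread("pics/w3.png");S=cv2.cvtColor(im,cv2.COLOR_BGR2HSV)[...,1].astype(float)
def edge(a,x0,lo,hi): return x0-.5+np.sum((hi-a)/(hi-lo))   # subpixel step position
P=[]
for v in range(60,176):
    a=S[v,288:300]; lo,hi=a[:4].mean(),a[8:].mean()
    if hi-lo>35: P.append(onz(c,(edge(a,288,lo,hi),v),.012))
P=np.array(P); p=np.polyfit(P[:,1],P[:,0],1); r=P[:,0]-np.polyval(p,P[:,1]); k=abs(r)<2*r.std(); p=np.polyfit(P[k,1],P[k,0],1); print("base yaw",np.degrees(-np.arctan(p[0])),len(P),r.std())
G=im.mean(2); L=[];Rr=[]
for v in list(range(72,83))+list(range(125,136)):
    a=G[v,305:321]; b=a[6:10].mean(); l=a[2]; rr=a[13:].mean()
    L.append(onz(c,(edge(a[2:8],307,l,b),v),.12)); Rr.append(onz(c,(313-.5+np.sum((a[8:]-rr)/(b-rr)),v),.12))
for X in(np.array(L),np.array(Rr),(np.array(L)+Rr)/2):
    p=np.polyfit(X[:,1],X[:,0],1); print("rail yaw",np.degrees(-np.arctan(p[0])),"x at y=-.021",np.polyval(p,-.021),(X[:,0]-np.polyval(p,X[:,1])).std())
t=cam("top")
for A,B,z in(((437,35),(775,50),.012),((432,148),(770,163),.012),((450,90),(790,102),.12)):
    a,b=[onz(t,(290+u/3.077,165+v/3.077),z) for u,v in(A,B)]; d=a-b; print("top yaw",np.degrees(-np.arctan(d[0]/d[1])),((a+b)/2).round(4))
E
```

```text
base yaw -3.114050586739547 116 0.00022378506387355843
rail yaw -3.254600553518119 x at y=-.021 0.5183463777263304 0.0001393334783118989
rail yaw -3.0439621003286472 x at y=-.021 0.525563431053383 3.551797758357334e-05
rail yaw -3.149301571868598 x at y=-.021 0.5219551378375561 7.565657666789748e-05
top yaw -2.6074304432128406 [ 0.5696 -0.3012  0.012 ]
top yaw -2.914538862736848 [ 0.4919 -0.2938  0.012 ]
top yaw -2.23962234621758 [ 0.5193 -0.2699  0.12  ]
```

```bash
python3 - <<'E'
from h import *
import pickle
o,c=pickle.load(open("pics/w3.pkl","rb"))
for n,u,z in(("b",(304,127.5),.126),("b",(307.5,122.5),.048),("g",(304,79.2),.126),("g",(306,78.5),.048),("g",(304,35.5),.126),("b",(304,165.5),.126)): print(n,z,onz(c,u,z).round(4))
print("nadir",proj(c,[.5293+0,-.0889+.075,0]))
im=cv2.imread("pics/w3.png"); print(im[68:92:1,305].tolist()); print(im[116:132,305].tolist())
for z in(.13,.14,.15):print(onz(c,(312.6,93.9),z)[1]-onz(c,(312.6,115.3),z)[1],onz(c,(312.6,85.7),z-.006)[1]-onz(c,(312.6,121.7),z-.006)[1])
E
```

```text
b 0.126 [ 0.5122 -0.0431  0.126 ]
b 0.048 [ 0.5124 -0.0437  0.048 ]
g 0.126 [0.5144 0.003  0.126 ]
g 0.048 [0.513  0.0074 0.048 ]
g 0.126 [0.5163 0.0423 0.126 ]
b 0.126 [ 0.5103 -0.0816  0.126 ]
nadir [320.66630491  96.58623875]
[[66, 99, 76], [66, 99, 76], [67, 98, 75], [65, 97, 74], [64, 97, 73], [63, 96, 72], [64, 97, 73], [64, 96, 73], [65, 97, 74], [66, 98, 74], [63, 94, 71], [55, 84, 64], [48, 73, 71], [49, 90, 133], [48, 100, 166], [49, 98, 160], [50, 98, 158], [47, 98, 157], [48, 98, 157], [47, 97, 157], [48, 97, 158], [50, 100, 159], [49, 98, 158], [48, 98, 158]]
[[48, 93, 151], [49, 96, 152], [48, 93, 153], [49, 95, 152], [49, 95, 152], [48, 95, 152], [46, 96, 158], [45, 96, 160], [68, 84, 114], [97, 69, 68], [99, 68, 61], [98, 70, 67], [130, 85, 70], [126, 84, 73], [126, 84, 70], [127, 85, 71]]
0.020197832995473133 0.034528312292341524
0.019617140452183886 0.03355244881733313
0.019036447908894645 0.03257658534232473
```

Request:
{"method": "carry_out", "body": {"deltas": "30 -4 0 -0.02 0 0 1; 60 -8 0 -0.038 0 0 1; 69 -8.8 0 -0.038 0 0 1; 69 -8.8 0 -0.038 0 0 1; 69 -8.8 20 -0.038 0 0 1; 69 -8.8 40 -0.038 0 0 1; 69 -8.8 53 -0.038 0 0 1; 69 -8.8 53 -0.038 0 0 1; 69 -8.8 53 -0.038 0 0 1"}}

```text
time_s: 7.22
eef_pos: [0.5232, -0.0209, 0.2503]
eef_rot: [0.014, 0.719, 0.694, 0.013]
wrist_force: [0.1, -0.4, -0.9]
opening: 0.066
grasp_force: 59.3
```

```bash
python3 snap.py w4; python3 -c "
import cv2;w=cv2.imread('pics/w4.png');cv2.imwrite('pics/c4.png',cv2.resize(w[60:260,260:380],(360,600),interpolation=2))"
```

```text
[ 0.5232 -0.0209  0.2503] [[0.035, 0.999, 0.039], [0.999, -0.035, -0.002], [-0.0, 0.039, -0.999]] 7.225
```

View pics/c4.png

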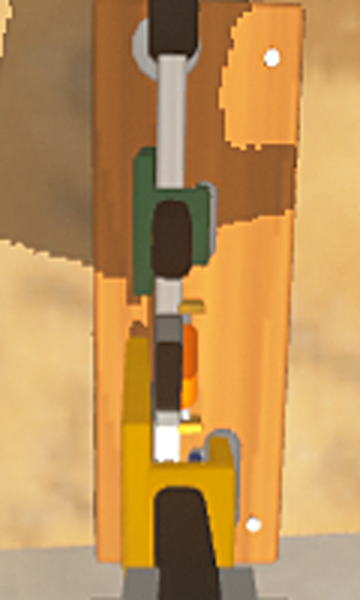

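```bash
cat > m.py <<'E'
from h import *
import pickle,sys
np.set_printoptions(suppress=True)
n=sys.argv[1]; o,c=pickle.load(open(f"pics/{n}.pkl","rb")); im=cv2.imread(f"pics/{n}.png"); Rm=rot(o).as_matrix(); p=o["eef_pos"]
up=Rm@np.array([0,-.0,0])
hsv=cv2.cvtColor(im,cv2.COLOR_BGR2HSV);H,S,V=[hsv[...,i].astype(int) for i in range(3)]
ym=(H>18)&(H<32)&(S>170)
z0=p[2]-.104
for v in range(170,250,4):
    xs=np.nonzero(ym[v,295:345])[0]+295; d=[q for q in np.split(xs,np.nonzero(np.diff(xs)>1)[0]+1) if len(q)]
    print(v,[(int(q[0]),int(q[-1])) for q in d], V[v,304], [ (onz(c,(q[0]-.5,v),z0+z)[0].round(4),onz(c,(q[-1]+.5,v),z0+z)[0].round(4)) for q in d[:1] for z in(.095,.017)], onz(c,(306,v),z0+.095)[1].round(4),onz(c,(306,v),z0+.017)[1].round(4))
E
python3 m.py w4; python3 - <<'E'
from h import *
import pickle
o,c=pickle.load(open("pics/w4.pkl","rb")); im=cv2.imread("pics/w4.png"); G=im.mean(2).astype(int)
for v in(82,90,100,110,156,160,174,180,184,190,196): print(v,G[v,305:332].tolist())
for u in((260+169.5/3,60+375/3),(260+172/3,60+120/3),(260+169/3,60+295/3)):print([onz(c,u,z).round(4).tolist() for z in(.12,.134)])
E
```

```text
170 [(327, 327)] 142 [(np.float64(0.5269), np.float64(0.5274)), (np.float64(0.5302), np.float64(0.531))] 0.0165 0.0002
174 [(302, 308), (327, 327)] 184 [(np.float64(0.5133), np.float64(0.5171)), (np.float64(0.5108), np.float64(0.5162))] 0.0143 -0.0029
178 [(302, 309), (327, 327)] 184 [(np.float64(0.5131), np.float64(0.5175)), (np.float64(0.5107), np.float64(0.5168))] 0.0121 -0.0061
182 [(302, 309)] 184 [(np.float64(0.513), np.float64(0.5174)), (np.float64(0.5105), np.float64(0.5167))] 0.0098 -0.0093
186 [(302, 309)] 184 [(np.float64(0.5129), np.float64(0.5173)), (np.float64(0.5103), np.float64(0.5165))] 0.0076 -0.0125
190 [(301, 309), (321, 322)] 186 [(np.float64(0.5122), np.float64(0.5172)), (np.float64(0.5094), np.float64(0.5164))] 0.0053 -0.0157
194 [(301, 309), (321, 321)] 186 [(np.float64(0.5121), np.float64(0.5171)), (np.float64(0.5092), np.float64(0.5162))] 0.003 -0.0189
198 [(301, 309)] 182 [(np.float64(0.512), np.float64(0.517)), (np.float64(0.509), np.float64(0.5161))] 0.0007 -0.0222
202 [(301, 310), (320, 326)] 226 [(np.float64(0.5119), np.float64(0.5174)), (np.float64(0.5
[... 2399 characters left out ...]
 168, 172, 171, 168, 166, 165]
180 [109, 107, 109, 108, 103, 106, 80, 53, 51, 52, 54, 54, 54, 52, 50, 52, 113, 113, 108, 100, 100, 168, 172, 171, 169, 166, 165]
184 [110, 108, 109, 108, 106, 106, 81, 54, 53, 55, 52, 53, 54, 55, 48, 63, 115, 112, 106, 97, 125, 168, 172, 172, 168, 165, 164]
190 [110, 109, 109, 110, 108, 88, 77, 55, 52, 53, 54, 54, 55, 51, 44, 94, 144, 141, 136, 128, 128, 156, 165, 170, 168, 165, 164]
196 [110, 112, 109, 109, 111, 88, 90, 92, 81, 79, 79, 78, 79, 77, 60, 134, 195, 196, 166, 157, 160, 161, 166, 169, 166, 164, 164]
[[0.5225, -0.0231, 0.12], [0.5224, -0.0195, 0.134]]
[[0.5263, 0.0514, 0.12], [0.5259, 0.0515, 0.134]]
[[0.5234, 0.0013, 0.12], [0.5232, 0.0038, 0.134]]
```

The picture shows the clip's pad at crop (168,375), in line between the yellow plate at (136,…) and the hook's tongue at (225,…). The gap is clear, and the measured offsets are under 0.5 mm. I'm descending.

Request:
{"method": "carry_out", "body": {"deltas": "0 -0.4 10 -0.01 0 0 1; 0 -0.8 20 -0.01 0 0 1; 0 -1.2 30 -0.01 0 0 1; 0 -1.6 40 -0.01 0 0 1; 0 -2 50 -0.01 0 0 1; 0 -2.3 60 -0.01 0 0 1; 0 -2.6 67 -0.01 0 0 1; 0 -2.7 70 -0.01 0 0 1; 0 -2.7 70 -0.01 0 0 1; 0 -2.7 70 -0.01 0 0 1"}}

```text
time_s: 8.52
eef_pos: [0.5229, -0.0205, 0.1798]
eef_rot: [0.018, 0.719, 0.694, 0.017]
wrist_force: [-0.5, 0.2, -0.6]
opening: 0.063
grasp_force: 59.3
```

```bash
python3 snap.py w5; python3 m.py w5 | awk 'NR%3==2'; python3 -c "
import cv2,numpy as np;w=cv2.imread('pics/w5.png');s=__import__('h').vision.camera('side');cv2.imwrite('pics/c5.png',np.hstack([cv2.resize(w[60:260,260:380],(360,600),interpolation=2),cv2.resize(s[110:260,290:400],(440,600),interpolation=2)]))"
```

```text
[ 0.5229 -0.0205  0.1798] [[0.035, 0.998, 0.049], [0.999, -0.035, -0.002], [-0.0, 0.049, -0.999]] 8.525
174 [(302, 302)] 91 [(np.float64(0.513), np.float64(0.5136)), (np.float64(0.5113), np.float64(0.5121))] 0.0146 -0.0026
186 [(302, 309)] 180 [(np.float64(0.5127), np.float64(0.517)), (np.float64(0.5108), np.float64(0.517))] 0.0079 -0.0121
198 [(301, 310)] 179 [(np.float64(0.5118), np.float64(0.5173)), (np.float64(0.5095), np.float64(0.5174))] 0.0011 -0.0219
210 [(301, 310), (330, 336)] 222 [(np.float64(0.5114), np.float64(0.5169)), (np.float64(0.509), np.float64(0.5169))] -0.0059 -0.0318
222 [(301, 315), (325, 338)] 224 [(np.float64(0.511), np.float64(0.5194)), (np.float64(0.5084), np.float64(0.5205))] -0.013 -0.042
234 [(301, 310), (330, 337)] 221 [(np.float64(0.5106), np.float64(0.5163)), (np.float64(0.5078), np.float64(0.516))] -0.0203 -0.0524
246 [(301, 310), (332, 337)] 219 [(np.float64(0.5102), np.float64(0.5159)), (np.float64(0.5073), np.float64(0.5155))] -0.0278 -0.063
```

View pics/c5.png

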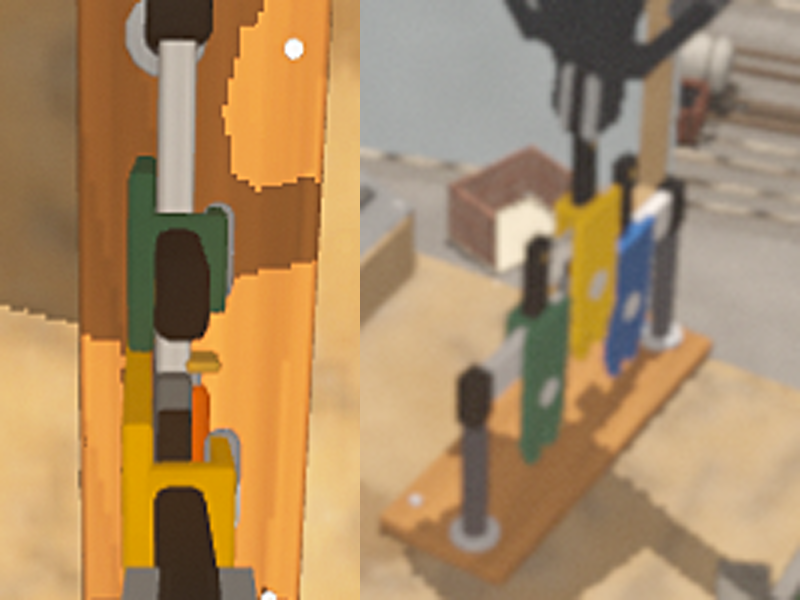

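The yellow plate sits in the gap, clear of green and blue in both views. The clip at crop (175,430) lies between the plate (≤150) and the bead (≥205). I'm lowering gently.

Request:
{"method": "carry_out", "body": {"deltas": "0 -0.1 3 0 0 0 1; 0 -0.3 6 0 0 0 1; 0 -0.4 9 0 0 0 1; 0 -0.6 12 0 0 0 1; 0 -0.7 15 0 0 0 1; 0 -0.7 15 0 0 0 1"}}

```text
time_s: 9.38
eef_pos: [0.5224, -0.0204, 0.164]
eef_rot: [0.017, 0.719, 0.694, 0.017]
wrist_force: [0.2, 0.8, -1.5]
opening: 0.06
grasp_force: 59.3
```

Request:
{"method": "carry_out", "body": {"deltas": "0 -0.1 2 0 0 0 1; 0 -0.2 4 0 0 0 1; 0 -0.3 6 0 0 0 1; 0 -0.4 8 0 0 0 1; 0 -0.4 8 0 0 0 1"}}

```text
time_s: 10.0
eef_pos: [0.5229, -0.0205, 0.1565]
eef_rot: [0.018, 0.719, 0.694, 0.017]
wrist_force: [0.9, 0.5, -0.6]
opening: 0.06
grasp_force: 59.3
```

Request:
{"method": "carry_out", "body": {"deltas": "0 0 1 0 0 0 1; 0 -0.1 2 0 0 0 1; 0 -0.1 3 0 0 0 1; 0 -0.1 3 0 0 0 1"}}

```text
time_s: 10.5
eef_pos: [0.5243, -0.0209, 0.1553]
eef_rot: [0.019, 0.719, 0.694, 0.018]
wrist_force: [-0.1, -0.0, 8.9]
opening: 0.064
grasp_force: 61.8
```

Request:
{"method": "carry_out", "body": {"deltas": "0 0 1 0 0 0 1; 0 -0.1 2 0 0 0 1; 0 -0.1 2 0 0 0 1"}}

```text
time_s: 10.88
eef_pos: [0.5244, -0.021, 0.1537]
eef_rot: [0.019, 0.719, 0.694, 0.018]
wrist_force: [-1.1, 0.1, 10.9]
opening: 0.065
grasp_force: 62.5
```

Request:
{"method": "carry_out", "body": {"deltas": "0 0 1 0 0 0 1; 0 0 1 0 0 0 1"}}

```text
time_s: 11.12
eef_pos: [0.5245, -0.021, 0.1528]
eef_rot: [0.019, 0.719, 0.694, 0.018]
wrist_force: [-1.3, 0.8, 11.2]
opening: 0.062
grasp_force: 62.6
```

Request:
{"method": "carry_out", "body": {"deltas": "0 0 1 0 0 0 1; 0 0 1 0 0 0 1"}}

```text
time_s: 11.38
eef_pos: [0.5244, -0.021, 0.1517]
eef_rot: [0.019, 0.719, 0.694, 0.018]
wrist_force: [-1.7, 0.3, 10.5]
opening: 0.062
grasp_force: 62.4
```

Request:
{"method": "carry_out", "body": {"deltas": "0 0 1 0 0 0 1; 0 0 1 0 0 0 1"}}

```text
time_s: 11.62
eef_pos: [0.5243, -0.0209, 0.1504]
eef_rot: [0.019, 0.719, 0.694, 0.018]
wrist_force: [-0.4, -0.3, 7.7]
opening: 0.064
grasp_force: 62.1
```

Request:
{"method": "carry_out", "body": {"deltas": "0 0 1 0 0 0 1; 0 0 1 0 0 0 1"}}

```text
time_s: 11.88
eef_pos: [0.5243, -0.0208, 0.1492]
eef_rot: [0.019, 0.719, 0.694, 0.018]
wrist_force: [0.4, 0.1, 7.3]
opening: 0.062
grasp_force: 61.7
```

Request:
{"method": "carry_out", "body": {"deltas": "0 0 1 0 0 0 1; 0 0 1 0 0 0 1"}}

```text
time_s: 12.12
eef_pos: [0.5243, -0.0208, 0.148]
eef_rot: [0.019, 0.719, 0.694, 0.018]
wrist_force: [0.3, -0.2, 7.3]
opening: 0.065
grasp_force: 61.5
```

Request:
{"method": "carry_out", "body": {"deltas": "0 0 1 0 0 0 1; 0 0 1 0 0 0 1"}}

```text
time_s: 12.38
eef_pos: [0.5243, -0.0208, 0.1469]
eef_rot: [0.019, 0.719, 0.694, 0.018]
wrist_force: [0.9, 1.0, 7.0]
opening: 0.067
grasp_force: 61.4
```

Request:
{"method": "carry_out", "body": {"deltas": "0 0 1 0 0 0 1; 0 0 1 0 0 0 1"}}

```text
time_s: 12.62
eef_pos: [0.5244, -0.0208, 0.1462]
eef_rot: [0.019, 0.719, 0.694, 0.018]
wrist_force: [-0.5, -0.1, 8.5]
opening: 0.061
grasp_force: 61.9
```

Request:
{"method": "carry_out", "body": {"deltas": "0 0 1 0 0 0 1; 0 0 1 0 0 0 1"}}

```text
time_s: 12.88
eef_pos: [0.5246, -0.0209, 0.1454]
eef_rot: [0.019, 0.719, 0.694, 0.018]
wrist_force: [-1.7, 0.6, 10.3]
opening: 0.065
grasp_force: 62.3
```

Request:
{"method": "carry_out", "body": {"deltas": "0 0 1 0 0 0 1; 0 0 1 0 0 0 1"}}

```text
time_s: 13.12
eef_pos: [0.5247, -0.0209, 0.1446]
eef_rot: [0.019, 0.719, 0.694, 0.018]
wrist_force: [-1.4, 0.6, 10.4]
opening: 0.065
grasp_force: 62.5
```

Request:
{"method": "carry_out", "body": {"deltas": "0 0 1 0 0 0 1; 0 0 1 0 0 0 1"}}

```text
time_s: 13.38
eef_pos: [0.525, -0.021, 0.1441]
eef_rot: [0.019, 0.719, 0.694, 0.018]
wrist_force: [-2.0, -0.2, 12.8]
opening: 0.067
grasp_force: 63.2
```

Request:
{"method": "carry_out", "body": {"deltas": "0 0 0 0 0 0 1; 0 0 0 0 0 0 1"}}

```text
time_s: 13.62
eef_pos: [0.525, -0.0209, 0.1441]
eef_rot: [0.019, 0.719, 0.694, 0.018]
wrist_force: [-2.2, -0.1, 13.0]
opening: 0.061
grasp_force: 63.1
```

Request:
{"method": "carry_out", "body": {"deltas": "0 0 -1 0 0 0 1; 0 0.1 -2 0 0 0 1; 0 0.1 -2 0 0 0 1"}}

```text
time_s: 14.0
eef_pos: [0.5242, -0.0209, 0.1443]
eef_rot: [0.018, 0.719, 0.694, 0.017]
wrist_force: [1.3, -0.0, 6.7]
opening: 0.061
grasp_force: 61.0
```

Request:
{"method": "carry_out", "body": {"deltas": "0 0 -1 0 0 0 1; 0 0.1 -2 0 0 0 1; 0 0.1 -2 0 0 0 1"}}

```text
time_s: 14.38
eef_pos: [0.5231, -0.0204, 0.145]
eef_rot: [0.017, 0.719, 0.694, 0.017]
wrist_force: [4.7, -1.7, -3.2]
opening: 0.059
grasp_force: 58.7
```

Request:
{"method": "carry_out", "body": {"deltas": "0 0.6 0.3 0 0 0 1; 0 1.2 0.5 0 0 0 1; 0 1.2 0.5 0 0 0 1"}}

```text
time_s: 14.75
eef_pos: [0.5241, -0.0204, 0.1449]
eef_rot: [0.017, 0.719, 0.694, 0.016]
wrist_force: [0.7, 0.3, 0.8]
opening: 0.066
grasp_force: 60.0
```

Request:
{"method": "carry_out", "body": {"deltas": "0 0 0 0 0 0 0.85; 0 0 0 0 0 0 0.7; 0 0 0 0 0 0 0.6; 0 0 0 0 0 0 0.6; 0 -0.4 -10 0 0 0 0.6; 0 -1.5 -30 0 0 0 0.6; 0 -3.5 -70 0 0 0 0.6; 0 -5 -100 0 0 0 0.6; 0 -5 -100 0 0 0 0.6; 0 -5 -100 0 0 0 0.6"}}

```text
time_s: 16.0
eef_pos: [0.5142, -0.0201, 0.2442]
eef_rot: [0.017, 0.719, 0.694, 0.017]
wrist_force: [-0.4, -0.1, 0.5]
opening: 0.399
grasp_force: 0.0
```

```bash
python3 snap.py w6; python3 -c "
import cv2,numpy as np;w=cv2.imread('pics/w6.png');s=__import__('h').vision.camera('side');cv2.imwrite('pics/side6.png',s);cv2.imwrite('pics/c6.png',np.hstack([cv2.resize(w[60:260,260:380],(360,600),interpolation=2),cv2.resize(s[110:260,290:400],(440,600),interpolation=2)]))"
```

```text
[ 0.5142 -0.0201  0.2442] [[0.035, 0.998, 0.047], [0.999, -0.035, -0.002], [0.0, 0.047, -0.999]] 16.0
```

View pics/c6.png

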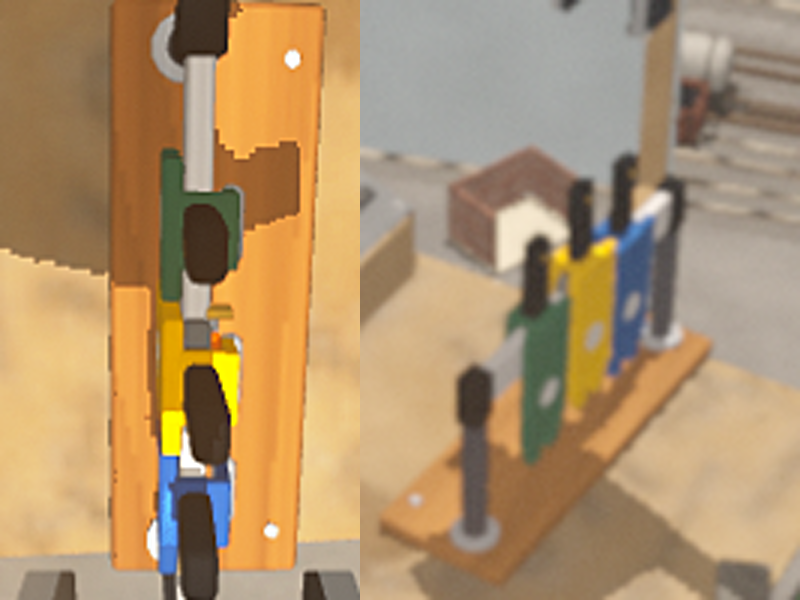

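The yellow template hangs square between green and blue, with its tab top at crop (580,180), about 10 mm above the neighbours'. That matches the caught height, and the catch also held against an upward pull before release.

```bash
python3 -c "
from bench import ctrl; print(ctrl.hand_in())"
```

```text
the job is handed in; nothing more can be done
None
```

The yellow template hangs in the gap between green and blue and facing their way, appears snapped under the roller (it held against a light upward pull), is released, and the job is handed in after about 16 s of robot time; the hand-in gave no verdict, and wrist-measured push stayed at or below about 13 N.

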